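# Hold the sprung drying-cabinet door open with its pull pin

### The arm

A 6-joint arm with a two-finger parallel gripper is mounted at the origin on the work surface. World frame = base frame: x ahead of the robot, y to its left, z up, the work surface at z = 0. Lengths are in m, angles in degrees, forces in N, time in s.
With the tool pointing down it reaches from about 0.375 to 0.9 m from the base axis. Payload 3.1 kg.
Tool frame: the origin (TCP) lies between the finger pads; the fingertips stand 22 mm ahead of it and the grasp point (between the pads) lies 3 mm ahead of it (bot.tip_extent is the distance from the TCP to the fingertips, in m); y points along the fingers, z is the direction in which the jaws open and shut, and the axes are right-handed (so a half turn about y gives the same grasp; the last joint's range is limited). The gripper opens to 87 mm and grips with 3 to 60 N. Pads are 19 mm wide; open, the fingers measure 117 mm over their backs; the gripper's body (75 mm by 190 mm) begins 51 mm behind the grasp point.
Start: joints at [-86.603, 30.224, 82.088, -0, 67.689, -10.227], TCP at [0.147, -0.607, 0.245] pointing down, gripper open.
Joint ranges: [-176.69, 176.69], [-43.24, 126.21], [12.49, 139.97], [-82, 262], [0, 151.66], [-163.58, 163.58]. Speed limits (degrees/s): [159.86, 159.86, 180, 180, 180, 180].

### API

Orientations are given as a 3x3 rotation matrix whose columns are the frame's x, y, z axes.
In Python, from rig import bot, eyes, models gives the robot as it stands. The module is installed in compiled form; this text tells all that it offers.
- The arm moves only by the tool arm_command, never from a script. Its arguments are lists of equal length, an entry for each row: "translation": the shift along the tool's x, y, z each as a share of 0.08 m, from -1 to 1, a list of three; "rotation": the turn, a rotation vector about the tool's x, y, z each as a share of 60 degrees, from -1 to 1, a list of three; "grip": the closure, from -1 (fully open) to 1 (shut), so that 0 is half open. In form: {"translation": [[x, y, z], ...], "rotation": [[rx, ry, rz], ...], "grip": [grip, ...]}. A call has 1 to 5 rows; each row is the pose to reach, as a shift and turn from the pose commanded when the call began, along the tool's axes at that moment; what a row does not reach only later rows make up. A row lasts 1/10 s, in which the tool goes at most 50 mm and 8.59 degrees, less where a joint would pass 70% of its speed; a pose out of reach is approached as far as the arm can. A call with a number of a shift or a turn outside -1 to 1 is refused whole. A call with a gripper value outside its range is refused whole. The fingers move at their own pace and stop on an object; the grip force is fixed at half the most. Time passes only in rows, so rows that repeat a pose let the fingers close. It gives the time, the measured TCP pose, the force and the opening at its end, in the units of the state.
- bot.read_state(): the state, without advancing time (a new reading comes with each control period).
- eyes.capture(name): name is "scene" or "top" or "wrist"; returns a dict with "image" (384x512x3 uint8, blue, green, red), "mtx" (3x3 intrinsics, pixels), "rvec" (rotation vector, rad) and "tvec" (3), from world to camera coordinates, as OpenCV has them; the wrist camera has in their place "hand_eye" (4x4, takes a point from camera to tool coordinates, whose origin is the TCP and whose axes are the tool frame's). Camera axes: x right, y down, z forward; pixel columns grow to the right and rows downward; lengths in m; the calibration is good to about 2 mm. A picture is of the moment at which its call begins: read the wrist's pose just before it. There is no depth.
- bot.hand_in(): hands the job in, once; it reports no verdict.
Trained networks look in the newest picture that a camera, given by its name, has taken for a name from the list of things; names that differ only in an ending like _2 or _b are one class to them, and where a whole thing is asked for, a point or a joint stands for the part that bears it (a point fixed in the world has none). Each returns a list of dicts, best first, with "conf" (0 to 1); they miss things now and then, are a little off and sometimes report something else, mostly with a low value. They report only what shows in the picture. A call takes as long as a camera call. They do not tell look-alikes from the thing itself.
- models.recognise(camera, thing): "extent" ([left, top, right, bottom] as shares, 0 to 1, of the picture: columns of its width, rows of its height, round what is visible of it).
- models.spot_point(camera, thing): "point" ([column, row] as shares, 0 to 1, of the picture: columns of its width, rows of its height: a listed point, or the origin of a listed thing).
The state is a dict: "time_s": time; "joint_positions": joint angles; "qvel": joint speeds; "tau": joint torques, N m; "position": TCP position; "tcp_rot": TCP orientation; "force": force on the tool from outside, world axes, zero at the start; "moment": the same for the moment, N m; "opening": opening from 0.0 (shut) to 1.0 (fully open).
Only numpy, scipy, OpenCV 4.12 (cv2) and the standard library are available. Lean on these libraries where they do the work, as an engineer would, in place of code of your own. Each camera call takes 0.05 s, during which the arm holds its last target. There are 200 camera calls.

### The job

The clear door of the little drying cabinet springs shut and has no knob; it is pulled with the loose steel pull pin that stands in the wooden block. Drop the pin well down through the eyelet on top of the shut door, swing the door open with it to 50 degrees, and finish still gripping the pin and holding the door there so that I can put a wet piece in. Move the door with the pin alone, keep the robot itself off the cabinet and its door, and leave the painted rocks, the paint bottle and the brush where they stand.

Things in the scene. Friction and masses are not known exactly. Their poses are not given: they have to be found in the camera images.
- cabinet: white drying cabinet, fixed to the table, 200 deep (x) by 240 wide (y) by 160 high; origin under its centre, on the table; -x of its frame is its front, where the door is. Yaw differs from run to run.
- door (a joint): angle of the cabinet's clear door, rad: 0 shut, grows as it opens towards the front, stop at 1.6; 50 degrees is 0.873. Upright hinge at the cabinet's left (+y) front edge: from above it opens clockwise. A spring always pulls it shut (0.16 N m shut, 0.46 N m at 50 degrees, 2.4 N at the eyelet). 224 wide, 14 thick, top edge 160 above the table, 0.4 kg.
- door_eye (a point): centre of the eyelet's hole, on its upper face, 165 above the table; moves with the door. The eyelet is a level steel lug, 40 by 40, 10 thick, on the door's front at its top, near its free edge; round vertical hole 14 in diameter, open below. Hole centre: 35 in front of the door's middle plane, 193 from the hinge axis.
- door_hinge (a point): point on the door's hinge axis (vertical), 165 above the table. Does not move.
- pin: steel pull pin, loose, about 0.12 kg, upright, its foot in either of the block's two holes. From the foot up: shank 9 in diameter, 55 long, foot tapered over 6; collar 26 in diameter, 5 thick, resting on the block's top; plain round grip 18 in diameter, 55 long. 115 in all. Origin at the foot's end, z up the pin.
- pin_tip (a point): end of the pin's foot, on its axis
- pin_grip (a point): on the pin's axis in the middle of the round grip, 90 above the foot
- block: wooden tool block, fixed, 70 (x) by 140 (y) by 70 high; origin under its centre. Two vertical holes in its top, 12 in diameter, 60 deep, 35 either side of its centre along its y: pin in one, brush in the other, so close the fingers on the pin along the block's x. Lift the pin at least 60 to clear its hole.
- brush: paint brush, 10 thick, 142 long, bristles up, loose in the block's other hole; bristle top about 152 above the table. Origin at its lower end. Leave alone.
- rock_a: faceted painted rock, 68 across, 80 high, loose, left of the cabinet's front. Origin under its centre. Leave alone.
- rock_b: faceted painted rock, 64 across, 70 high, loose, right of the block. Origin under its centre. Leave alone.
- paint: blue paint bottle, 40 across, 110 high, loose, beyond the block. Origin under its centre. Leave alone.
Things that resemble listed ones, but are neither listed nor needed, are in the scene too. There is more than one size of the pin; the job needs the smaller.

How it is judged:
By the outcome, as a careful person would: the job done as asked, in the order asked, and still so for the second after the job is handed in, while the arm keeps its last pose, push and grip.
It also fails if it takes over 58 s, if anything falls off the work surface, if the arm or the gripper's body presses on something with over 40 N, if the wrist force passes 120 N, or if a joint passes its speed limit or range.

## Working session

There is one attempt and no reset: what is moved stays moved. The work goes in short steps, Python scripts to look and compute and a tool call to move; the robot and the scene stay as the last step left them, time stands still between calls to the robot, and variables do not carry over. Pictures are saved under pics/ and viewed, about 8 in all and at most 12, crops included, and the job is handed in when it is done.

Besides the shell and the picture viewer there is one more tool, called after "Emit:" as a command line: name --argument value ..., lists and objects as JSON in quotes. arm_command: Moves the arm, as the interface text tells. Shift numbers are shares of 0.08 m and turn numbers shares of 60 degrees, none past 1 either way. Its arguments: {"type":"object","properties":{"translation":{"type":"array"},"rotation":{"type":"array"},"grip":{"type":"array"}},"required":["translation","rotation","grip"]}

```bash
mkdir -p pics; python3 - <<'E'
from rig import bot,eyes,models
import cv2,numpy as np
s=bot.read_state();print(s['time_s'],s['position'],np.round(s['tcp_rot'],3).tolist(),s['opening'],s['force'],bot.tip_extent)
ims=[]
for c in('scene','top'):
    d=eyes.capture(c);cv2.imwrite(f'pics/{c}0.png',d['image'])
    print(c,d['mtx'].tolist(),np.ravel(d['rvec']).tolist(),np.ravel(d['tvec']).tolist())
    for t in('pin_tip','pin_grip','door_eye','door_hinge','cabinet','block','pin','brush','rock_a','paint'):
        print(t,[(np.round(np.array(r['point'])*[512,384],1).tolist(),round(r['conf'],2)) for r in models.spot_point(c,t)][:4])
E
```

```text
0.0 [ 0.14718855 -0.60670792  0.24358656] [[-0.972, -0.0, 0.236], [-0.236, 0.002, -0.972], [-0.0, -1.0, -0.002]] 0.9970997189714811 [-0.12143517  0.37483346 -0.14529013] 0.022
scene [[455.4443303043401, 0.0, 256.1595184633957], [0.0, 455.4443303043401, 188.99613072240766], [0.0, 0.0, 1.0]] [2.0912865679153496, 0.6216586876776777, -0.36154089475738793] [-0.4455015726464245, -0.11033427516063744, 1.7779657619214047]
pin_tip [([173.4, 235.7], 0.85)]
pin_grip [([166.6, 200.3], 0.78), ([190.4, 214.7], 0.56)]
door_eye [([286.3, 157.3], 0.62)]
door_hinge [([321.9, 134.9], 0.61)]
cabinet [([335.2, 200.7], 0.64)]
block [([188.2, 250.6], 0.92)]
pin []
brush []
rock_a [([141.0, 277.2], 0.56)]
paint [([203.1, 278.3], 0.66)]
top [[393.2055045646952, 0.0, 263.42374586942725], [0.0, 393.2055045646952, 197.12961750397128], [0.0, 0.0, 1.0]] [2.1318643842169043, -2.195450818363708, 0.10202700870233963] [-0.043516213288184794, 0.6187264576287788, 1.3679040771151352]
pin_tip []
pin_grip [([322.1, 231.2], 0.53)]
door_eye [([222.8, 197.9], 0.58)]
door_hinge [([163.4, 190.5], 0.62)]
cabinet []
block [([333.2, 232.5], 0.84)]
pin [([328.1, 259.3], 0.56), ([320.9, 233.2], 0.49)]
brush [([343.3, 227.1], 0.54)]
rock_a [([375.8, 236.8], 0.53)]
paint [([348.0, 198.4], 0.71), ([140.6, 191.1], 0.62)]
```

View pics/scene0.png

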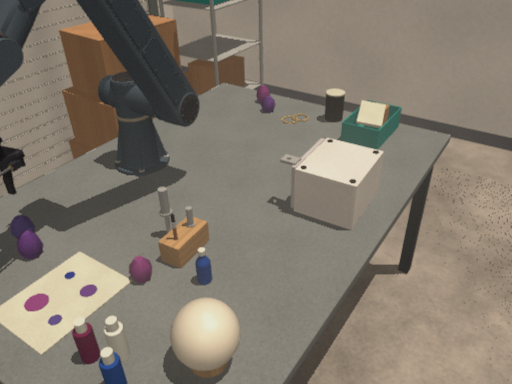

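View pics/top0.png

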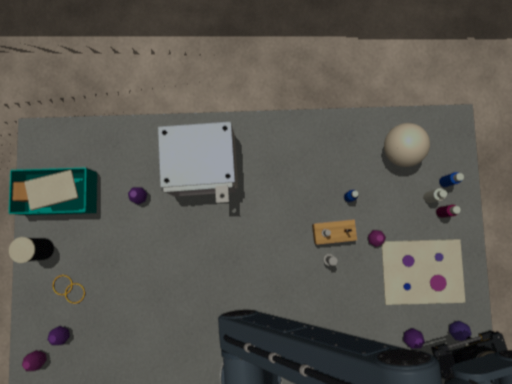

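The scene picture shows the block at about (185,240), with a short pin at (190,214). A taller pin stands free beside it at (165,200). In the top picture the block is at (335,232), its pin at (326,232), the brush at (348,231) and the tall pin at (330,260). The eyelet is at (222,195), at the free end of the cabinet's front.

The pin could be confused with the tall free-standing pin (top 330,260), the brush (top 348,231) or the bottles. By the description I want the one in the block at (326,232).

```bash
cat > h.py <<'E'
import numpy as np,cv2
from rig import bot,eyes,models
def ray(d,uv,s=None):
    p=cv2.undistortPoints(np.array([[uv]],float),d['mtx'],None)[0,0]; v=np.array([*p,1.])
    if 'hand_eye' in d:
        H=np.array(d['hand_eye']);R=np.array(s['tcp_rot'])
        return R@H[:3,3]+np.array(s['position']),R@H[:3,:3]@v
    R=cv2.Rodrigues(np.array(d['rvec'],float))[0]
    return -R.T@np.ravel(d['tvec']),R.T@v
def atz(d,uv,z,s=None):
    o,v=ray(d,uv,s);return (o+v*(z-o[2])/v[2])
def spots(c,t): return [(np.array(r['point'])*[512,384],r['conf']) for r in models.spot_point(c,t)]
def tomove(s,target):  # share in tool axes
    return np.array(s['tcp_rot']).T@(np.array(target)-np.array(s['position']))/0.08
E
python3 - <<'E'
from h import *
d=eyes.capture('top');im=d['image']
for n,uv,z in[('pintop',(326.5,232.5),.13),('spotgrip',(321.5,232),.105),('eye',(222.5,197.5),.165),('hinge',(163.4,190.5),.165),('block',(333.2,232.5),0),('cabTL',(159,127),.16),('cabTR',(231,123),.16),('rockA',(138,195),.04),('brush',(348,231),.14),('big',(330,259),.14),('paint',(351,195),.11),('rockb',(376,238),.04)]:
    print(n,np.round(atz(d,uv,z),4))
a=cv2.resize(im[205:280,300:400],None,fx=6,fy=6,interpolation=cv2.INTER_CUBIC)
b=cv2.resize(im[175:225,150:250],None,fx=6,fy=5.99,interpolation=cv2.INTER_CUBIC)
e=cv2.resize(eyes.capture('scene')['image'][180:270,150:220],(200,257),interpolation=cv2.INTER_CUBIC)
c=np.zeros((600,800,3),np.uint8);c[:300,:600]=b;c[300:,:600]=cv2.resize(a,(600,450))[:300];c[:257,600:]=e
cv2.imwrite('pics/c1.png',c)
E
```

```text
pintop [ 0.4845 -0.2654  0.13  ]
spotgrip [ 0.4869 -0.2526  0.105 ]
eye [0.6061 0.0691 0.165 ]
hinge [0.6346 0.26   0.165 ]
block [ 0.485  -0.3089  0.    ]
cabTL [0.8469 0.2753 0.16  ]
cabTR [0.8528 0.0372 0.16  ]
rockA [0.6373 0.3835 0.04  ]
brush [ 0.4872 -0.3338  0.14  ]
big [ 0.399  -0.2713  0.14  ]
paint [ 0.6074 -0.3561  0.11  ]
rockb [ 0.4612 -0.4504  0.04  ]
```

View pics/c1.png

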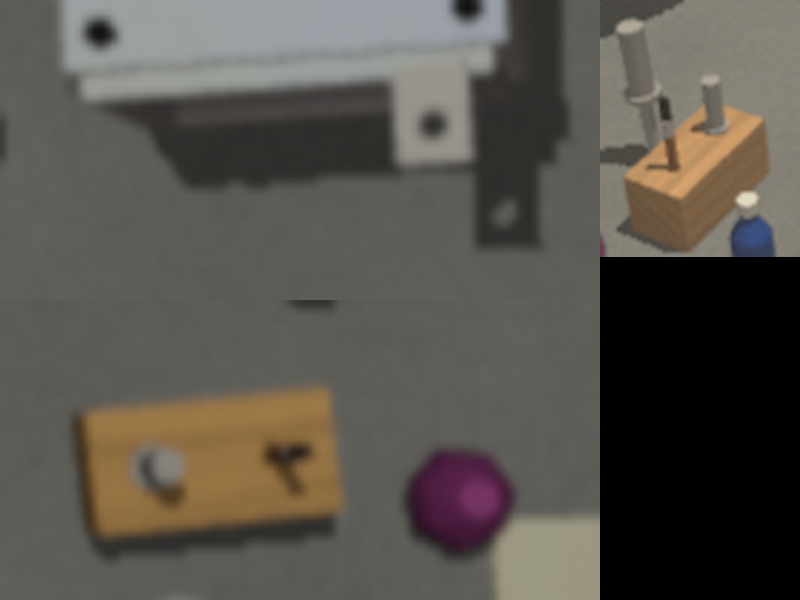

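The crop confirms it. The short pin with its collar sits in the block hole at top px ≈(328,232), the brush is in the other hole, and the taller pin stands outside the block. The eyelet hole is at ≈(222,195.5). I'll set out above the block, turning the jaws along block x.

Emit:
arm_command --translation '[[-0.3,0,-0.3],[-0.6,0,-0.6],[-1,0,-1],[-1,0,-1],[-1,0,-1]]' --rotation '[[0,-0.14,0],[0,-0.28,0],[0,-0.42,0],[0,-0.56,0],[0,-0.7,0]]' --grip '[-1,-1,-1,-1,-1]'

```text
time_s: 1.7
position: [0.2071, -0.5094, 0.2448]
tcp_rot: [[-0.558, -0.0, 0.83], [-0.83, 0.0, -0.558], [-0.0, -1.0, -0.0]]
force: [-0.6, -0.4, 0.2]
opening: 1.002
```

```bash
python3 - <<'E'
from h import *
s=bot.read_state();R=np.array(s['tcp_rot']);print(s['time_s'],s['position'],R.round(3).tolist(),tomove(s,[.465,-.27,.27]))
# tall pin triangulation
dt=eyes.capture('top');ds=eyes.capture('scene')
def tri(a,b):
    o1,v1=ray(dt,a);o2,v2=ray(ds,b)
    k=np.linalg.lstsq(np.c_[v1,-v2],o2-o1,rcond=None)[0];p,q=o1+k[0]*v1,o2+k[1]*v2
    return ((p+q)/2).round(4),np.linalg.norm(p-q).round(4)
print('tall top',tri((330,261),(163.5,190)),'pin top',tri((328.3,232.5),(189,208)),'eye',tri((222,195.5),(291,159)))
print('pintop',atz(dt,(328.3,232.5),.13),'eye',atz(dt,(222,195.5),.165))
E
```

```text
1.7 [ 0.20705638 -0.50937402  0.24484609] [[-0.558, -0.0, 0.83], [-0.83, 0.0, -0.558], [-0.0, -1.0, -0.0]] [-4.28203752 -0.31407713  1.00675946]
tall top (array([ 0.3944, -0.268 ,  0.155 ]), np.float64(0.0021)) pin top (array([ 0.4866, -0.2697,  0.1271]), np.float64(0.0061)) eye (array([0.6177, 0.0745, 0.1571]), np.float64(0.0102))
pintop [ 0.48430472 -0.27128098  0.13      ] eye [0.61260678 0.07063424 0.165     ]
```

Emit:
arm_command --translation '[[-0.3,0,0.3],[-0.6,-0.1,0.6],[-1,-0.3,1],[-1,-0.3,1],[-1,-0.3,1]]' --rotation '[[0,-0.13,0],[0,-0.26,0],[0,-0.39,0],[0,-0.52,0],[0,-0.65,0]]' --grip '[-0.2,-0.2,-0.2,-0.2,-0.2]'

```text
time_s: 2.3
position: [0.3189, -0.49, 0.2691]
tcp_rot: [[0.085, 0.001, 0.996], [-0.996, -0.001, 0.085], [0.001, -1.0, 0.0]]
force: [-0.3, 0.7, -0.4]
opening: 0.644
```

Emit:
arm_command --translation '[[-0.5,0,0.5],[-1,0,0.9],[-1,0,0.9]]' --rotation '[[0,0,0],[0,0,0],[0,0,0]]' --grip '[-0.2,-0.2,-0.2]'

```text
time_s: 2.6
position: [0.3844, -0.4, 0.2683]
tcp_rot: [[0.081, 0.0, 0.997], [-0.997, 0.004, 0.081], [-0.004, -1.0, 0.0]]
force: [-0.7, -0.7, 0.0]
opening: 0.599
```

Emit:
arm_command --translation '[[-0.5,0,0.3],[-1,0,0.6],[-1,0,0.6]]' --rotation '[[0,0,0],[0,0,0],[0,0,0]]' --grip '[-0.2,-0.2,-0.2]'

```text
time_s: 2.9
position: [0.4251, -0.3162, 0.2684]
tcp_rot: [[0.083, -0.001, 0.997], [-0.997, 0.003, 0.083], [-0.003, -1.0, -0.0]]
force: [-0.0, 0.6, 0.1]
opening: 0.602
```

```bash
python3 - <<'E'
from h import *
s=bot.read_state();d=eyes.capture('wrist');cv2.imwrite('pics/w1.png',d['image'])
print(s['time_s'],s['position'],np.array(s['tcp_rot']).round(3).tolist(),s['opening'])
for t,z in(('pin_grip',.105),('block',0),('brush',.01)):
    for uv,c in spots('wrist',t): print(t,uv.round(1),round(c,2),atz(d,uv,z,s).round(4))
E
```

```text
2.9 [ 0.42509561 -0.31619154  0.2684317 ] [[0.083, -0.001, 0.997], [-0.997, 0.003, 0.083], [-0.003, -1.0, -0.0]] 0.6018079794929336
pin_grip [331.6 134. ] 0.88 [ 0.4856 -0.2673  0.105 ]
pin_grip [141.2 189.5] 0.56 [ 0.3072 -0.3362  0.105 ]
block [313.1 153.3] 0.68 [ 0.4885 -0.3039  0.    ]
block [401.2 205.3] 0.29 [ 0.6149 -0.3639  0.    ]
brush [313.9 184.7] 0.96 [ 0.493  -0.3425  0.01  ]
brush [331.  136.2] 0.2 [ 0.506  -0.2795  0.01  ]
```

View pics/w1.png

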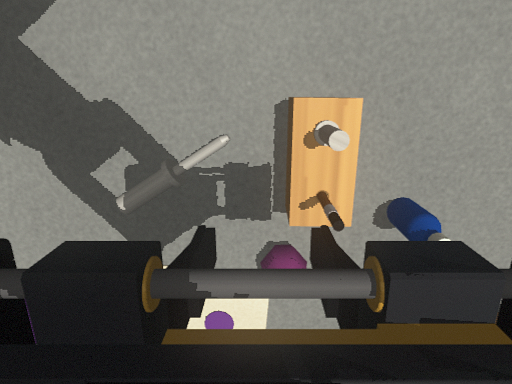

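The wrist picture shows the block pin's top at (339,141), its collar at (328,133), the brush at (330,210) and the tall pin from (225,138) to (122,203). The network's grip point (0.486,-0.267) agrees with my top-view estimate. Before descending I'll check how the tall pin stands.

```bash
python3 - <<'E'
from h import *
s=bot.read_state();d=eyes.capture('wrist');dt=eyes.capture('top');ds=eyes.capture('scene')
def tri(*rs):
    A=np.zeros((3,3));b=np.zeros(3)
    for o,v in rs:
        P=np.eye(3)-np.outer(v,v)/(v@v);A+=P;b+=P@o
    p=np.linalg.solve(A,b);return p.round(4),[np.linalg.norm(np.cross(p-o,v/np.linalg.norm(v))).round(4) for o,v in rs]
print('cam',ray(d,(256,192),s)[0])
print('thick end',tri(ray(d,(122,203),s),ray(ds,(163.5,189))),tri(ray(dt,(330,261)),ray(ds,(163.5,189))))
print('foot',tri(ray(d,(225,138),s),ray(ds,(169,234))))
print('pin',tri(ray(d,(339,141),s),ray(ds,(189,208)),ray(dt,(328.3,232.5))),atz(d,(339,141),.13,s),atz(d,(327.5,132.5),.075,s))
bl=[atz(d,p,.07,s) for p in((291,98),(362,98),(352,227),(288,225))];print(np.array(bl).round(4))
print(tomove(s,[.4855,-.2685,.2684]))
E
```

```text
cam [ 0.41812351 -0.24231299  0.40809754]
thick end (array([ 0.3713, -0.2971,  0.1923]), [np.float64(0.0474), np.float64(0.0474)]) (array([ 0.3945, -0.2675,  0.1583]), [np.float64(0.001), np.float64(0.001)])
foot (array([ 0.3878, -0.2892,  0.0033]), [np.float64(0.0168), np.float64(0.0168)])
pin (array([ 0.4872, -0.2727,  0.1288]), [np.float64(0.0045), np.float64(0.0048), np.float64(0.0031)]) [ 0.48642035 -0.27707475  0.13      ] [ 0.48692276 -0.27626143  0.075     ]
[[ 0.4466 -0.2455  0.07  ]
 [ 0.5179 -0.2399  0.07  ]
 [ 0.5302 -0.38    0.07  ]
 [ 0.4576 -0.3833  0.07  ]]
[-0.6087822   0.00322236  0.81987017]
```

```bash
python3 - <<'E'
from h import *
a=eyes.capture('scene')['image'];b=eyes.capture('top')['image']
cv2.imwrite('pics/c2.png',np.hstack([cv2.resize(a[150:290,100:240],(400,400),interpolation=2),cv2.resize(b[190:300,280:390],(400,400),interpolation=2)]))
E
```

```text
(no output)
```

View pics/c2.png

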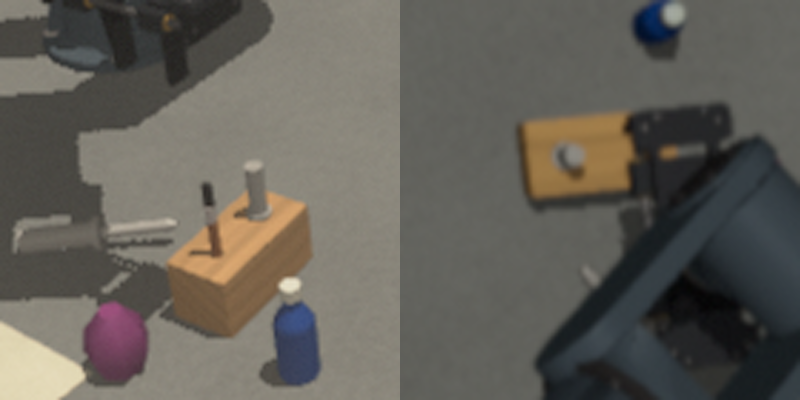

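The tall decoy has toppled and now lies on the table clear of the block. The gripper was never near it, so it was evidently standing unstably. The block pin is unchanged, so I carry on.

Emit:
arm_command --translation '[[-0.26,0.2,0.41],[-0.52,0.5,0.82],[-0.52,0.85,0.82],[-0.52,0.85,0.82]]' --rotation '[[0,0,0],[0,0,0],[0,0,0],[0,0,0]]' --grip '[-0.2,-0.2,-0.2,-0.2]'

```text
time_s: 3.75
position: [0.4844, -0.2721, 0.1972]
tcp_rot: [[0.082, -0.006, 0.997], [-0.997, 0.005, 0.082], [-0.006, -1.0, -0.006]]
force: [-0.2, -0.1, -1.0]
opening: 0.603
```

```bash
python3 - <<'E'
from h import *
s=bot.read_state();d=eyes.capture('wrist');cv2.imwrite('pics/w2.png',d['image'])
print(s['time_s'],s['position'],s['opening'],s['force'])
H=np.array(d['hand_eye']);print(H.round(4).tolist())
p=np.array(s['tcp_rot'])
for w in([.486,-.2755,.13],[.486,-.2755,.075],[.4843,-.2713,.13]):
    q=np.linalg.inv(H)@np.r_[p.T@(np.array(w)-s['position']),1];print(w,(d['mtx']@(q[:3]/q[2]))[:2].round(1))
E
```

```text
3.75 [ 0.48443766 -0.27214598  0.19716519] 0.6027755310711347 [-0.24504299 -0.13728613 -0.98586637]
[[0.0002, 0.9573, 0.2892, -0.0799], [0.0011, -0.2892, 0.9573, -0.1395], [1.0, 0.0001, -0.0011, 0.0005], [0.0, 0.0, 0.0, 1.0]]
[0.486, -0.2755, 0.13] [264.8 220. ]
[0.486, -0.2755, 0.075] [264.9 196. ]
[0.4843, -0.2713, 0.13] [262.9 214.1]
```

View pics/w2.png

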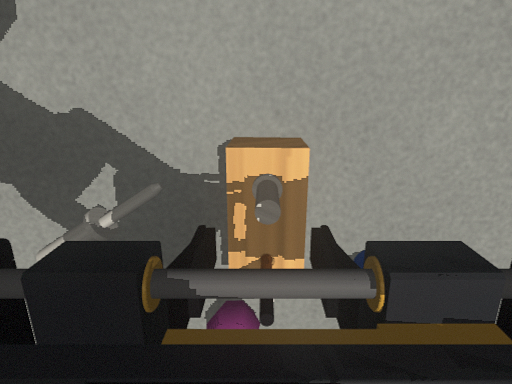

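The pin's top is at (267,211) with its collar at (267,186), centred between the fingers with a lateral error of about 2 mm. I'll descend and close.

Emit:
arm_command --translation '[[-0.01,0.3,0.03],[-0.01,0.6,0.03],[-0.01,0.9,0.03],[-0.01,0.99,0.03],[-0.01,0.99,0.03]]' --rotation '[[0,0,0],[0,0,0],[0,0,0],[0,0,0],[0,0,0]]' --grip '[-0.2,-0.2,-0.2,-0.2,-0.2]'

```text
time_s: 4.3
position: [0.4881, -0.2739, 0.1216]
tcp_rot: [[0.079, -0.0, 0.997], [-0.997, 0.0, 0.079], [-0.0, -1.0, -0.0]]
force: [-0.7, -0.5, -0.3]
opening: 0.6
```

Emit:
arm_command --translation '[[0,0,0],[0,0,0],[0,0,0],[0,0,0],[0,0,0]]' --rotation '[[0,0,0],[0,0,0],[0,0,0],[0,0,0],[0,0,0]]' --grip '[1,1,1,1,1]'

```text
time_s: 4.8
position: [0.4886, -0.2731, 0.1218]
tcp_rot: [[0.081, 0.0, 0.997], [-0.997, -0.0, 0.081], [0.0, -1.0, 0.0]]
force: [-1.4, -0.3, 1.0]
opening: 0.231
```

Emit:
arm_command --translation '[[0,0,0],[0,-0.2,0],[0,-0.5,0],[0,-0.9,0],[0,-0.9,0]]' --rotation '[[0,0,0],[0,0,0],[0,0,0],[0,0,0],[0,0,0]]' --grip '[1,1,1,1,1]'

```text
time_s: 5.3
position: [0.4906, -0.2746, 0.197]
tcp_rot: [[0.081, 0.006, 0.997], [-0.997, -0.005, 0.081], [0.006, -1.0, 0.006]]
force: [-0.5, -1.1, -1.3]
opening: 0.195
```

Emit:
arm_command --translation '[[0,-0.4,0],[0,-0.8,0],[0,-1,0],[0,-1,0]]' --rotation '[[0,0,0],[0,0,0],[0,0,0],[0,0,0]]' --grip '[1,1,1,1]'

```text
time_s: 5.7
position: [0.4893, -0.2737, 0.2749]
tcp_rot: [[0.081, 0.003, 0.997], [-0.997, -0.003, 0.081], [0.003, -1.0, 0.003]]
force: [-0.6, -0.9, -1.0]
opening: 0.194
```

```bash
python3 - <<'E'
from h import *
s=bot.read_state();d=eyes.capture('wrist');ds=eyes.capture('scene')
print(s['time_s'],s['position'],np.array(s['tcp_rot']).round(3).tolist(),s['opening'],s['force'])
R=np.array(s['tcp_rot']);H=np.array(d['hand_eye'])
for t in('pin_tip','pin_grip'):
    for c in('wrist','scene'): print(t,c,[(u.round(1).tolist(),round(q,2)) for u,q in spots(c,t)])
    L={'pin_tip':.1068,'pin_grip':.0168}[t]
    q=np.linalg.inv(H)@np.r_[0,L,0,1];print('exp wrist',(d['mtx']@(q[:3]/q[2]))[:2].round(1))
    w=np.array(s['position'])+R@[0,L,0];print('exp scene',cv2.projectPoints(w.reshape(1,3),np.array(ds['rvec'],float),np.array(ds['tvec'],float),ds['mtx'],None)[0].ravel().round(1))
dt=eyes.capture('top')
for t,z in(('door_eye',.165),('door_hinge',.165)):
    for u,q in spots('top',t)[:1]: print(t,u,atz(dt,u,z))
print('eye move to .255 z',tomove(s,[.6115,.0705,.29]))
cv2.imwrite('pics/c3.png',np.hstack([cv2.resize(d['image'],(440,330)),cv2.resize(ds['image'][110:260,140:300],(352,330))]))
E
```

```text
5.7 [ 0.48932728 -0.27367617  0.27490619] [[0.081, 0.003, 0.997], [-0.997, -0.003, 0.081], [0.003, -1.0, 0.003]] 0.1941026788120276 [-0.57015341 -0.86572623 -0.95392532]
pin_tip wrist [([171.4, 168.2], 0.78), ([261.1, 192.7], 0.77)]
pin_tip scene [([164.0, 227.5], 0.88), ([190.8, 196.6], 0.48)]
exp wrist [262.5 196.9]
exp scene [186.2 197.2]
pin_grip wrist [([261.7, 239.6], 0.93), ([93.4, 215.8], 0.85)]
pin_grip scene [([123.8, 235.9], 0.9), ([185.8, 170.2], 0.61)]
exp wrist [262.2 248.8]
exp scene [182.6 169.5]
door_eye [223.0784 197.9136] [0.60468192 0.06729763 0.165     ]
door_hinge [168.8064 190.8096] [0.63301851 0.24244894 0.165     ]
eye move to .255 z [-4.1642374  -0.19564165  1.87018886]
```

View pics/c3.png

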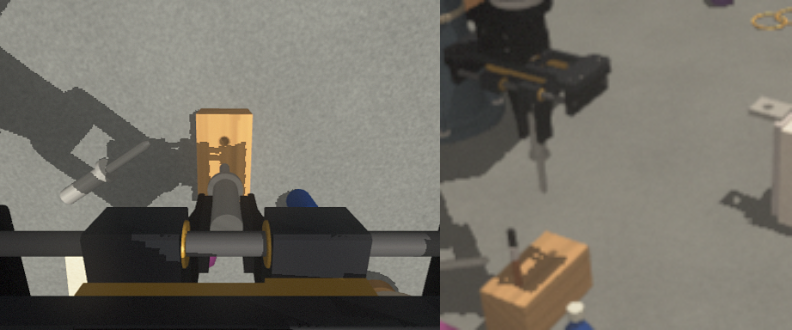

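The pin is held upright, its tip at wrist px (261,193), and the block hole is empty. The pin sits about 4 mm off the TCP along tool -x, which I'll allow for. Moving to above the eyelet.

Emit:
arm_command --translation '[[-0.4,-0.15,0.2],[-0.9,-0.3,0.4],[-1,-0.3,0.46]]' --rotation '[[0,0,0],[0,0,0],[0,0,0]]' --grip '[1,1,1]'

```text
time_s: 6.45
position: [0.5197, -0.1871, 0.2986]
tcp_rot: [[0.083, 0.002, 0.997], [-0.997, 0.001, 0.083], [-0.001, -1.0, 0.002]]
force: [0.6, 0.1, -0.9]
opening: 0.2
```

Emit:
arm_command --translation '[[-0.5,0,0.2],[-1,0,0.4],[-1,0,0.46]]' --rotation '[[0,0,0],[0,0,0],[0,0,0]]' --grip '[1,1,1]'

```text
time_s: 6.75
position: [0.5489, -0.1032, 0.2969]
tcp_rot: [[0.086, -0.001, 0.996], [-0.996, 0.003, 0.086], [-0.003, -1.0, -0.001]]
force: [-0.1, -0.6, -1.5]
opening: 0.195
```

Emit:
arm_command --translation '[[-0.5,0,0.2],[-1,0,0.4],[-1,0,0.46]]' --rotation '[[0,0,0],[0,0,0],[0,0,0]]' --grip '[1,1,1]'

```text
time_s: 7.05
position: [0.5795, -0.0212, 0.2969]
tcp_rot: [[0.085, -0.0, 0.996], [-0.996, 0.002, 0.085], [-0.002, -1.0, -0.0]]
force: [-0.9, 0.1, -1.6]
opening: 0.198
```

Emit:
arm_command --translation '[[-0.5,0,0.2],[-0.9,0,0.3],[-0.9,0,0.3],[-0.9,0,0.3]]' --rotation '[[0,0,0],[0,0,0],[0,0,0],[0,0,0]]' --grip '[1,1,1,1]'

```text
time_s: 7.45
position: [0.5972, 0.0481, 0.2968]
tcp_rot: [[0.082, -0.001, 0.997], [-0.997, -0.001, 0.082], [0.001, -1.0, -0.001]]
force: [-0.2, -0.5, -1.4]
opening: 0.193
```

```bash
python3 - <<'E'
from h import *
s=bot.read_state();d=eyes.capture('wrist');cv2.imwrite('pics/w3.png',cv2.resize(d['image'],(800,600),interpolation=2))
print(s['time_s'],s['position'],s['opening'],s['force'])
for t,z in(('pin_tip',s['position'][2]-.1068),('door_eye',.165)):
    for u,q in spots('wrist',t): print(t,u.round(1),round(q,2),atz(d,u,z,s).round(4))
E
```

```text
7.45 [0.59722288 0.04806221 0.29679718] 0.19329542673866906 [-0.24305194 -0.4536     -1.36476724]
pin_tip [260.2 191.7] 0.58 [0.5949 0.0521 0.19  ]
door_eye [282.7 162.9] 0.68 [0.6124 0.0717 0.165 ]
```

View pics/w3.png

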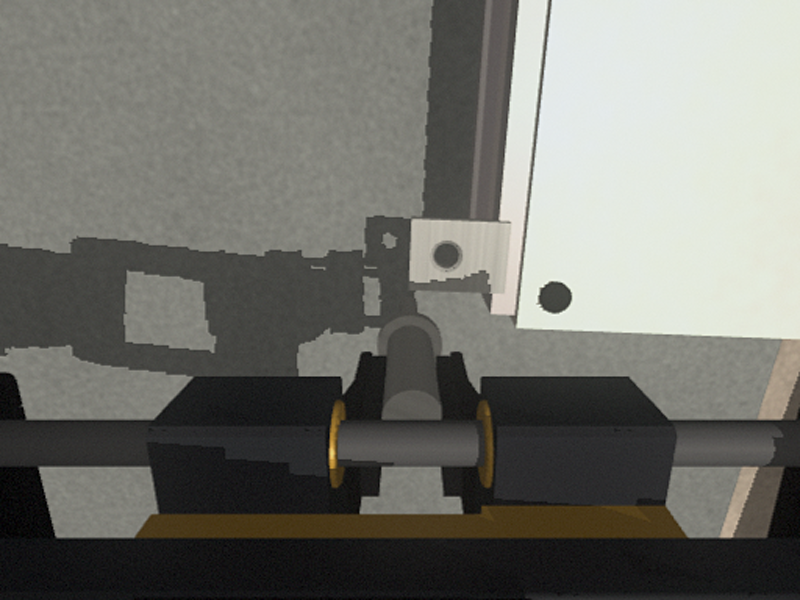

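The hole is at 800-px (446,254) and the pin's collar ellipse is centred at (409,345) with its top edge at row 313. I'll work out the pin's offset from the collar edge and then the shift.

```bash
python3 - <<'E'
from h import *
s=bot.read_state();d=eyes.capture('wrist');H=np.array(d['hand_eye']);Hi=np.linalg.inv(H)
P=lambda v:(lambda q:(d['mtx']@(q[:3]/q[2]))[:2]*800/512)(Hi@np.r_[v,1])
for o in(0,-.002,-.004,-.006):
    print(o,'edge',P([o-.013,.0468,0]).round(1),P([o-.013,.0518,0]).round(1),'griptop',P([o,-.0082,0]).round(1),'tip',P([o,.1068,0]).round(1),'sides',P([o,.0468,.013]).round(1),P([o,.0468,-.013]).round(1))
e=atz(d,(446*.64,254*.64),.165,s);print(s['position'],e,'tool-frame eye minus TCP mm',np.array(s['tcp_rot']).T@(e-s['position'])*1000)
im=d['image'];cv2.imwrite('pics/w3b.png',cv2.resize(im[135:280,205:320],None,fx=4,fy=4,interpolation=2))
E
```

```text
0 edge [409.9 323.4] [409.9 319.2] griptop [409.4 427.9] tip [410.2 307.7] sides [442.4 354. ] [377.4 354. ]
-0.002 edge [409.9 318.6] [409.9 314.4] griptop [409.4 421.9] tip [410.2 304. ] sides [442.5 349.4] [377.3 349.4]
-0.004 edge [409.8 313.7] [409.9 309.7] griptop [409.4 415.9] tip [410.2 300.2] sides [442.6 344.7] [377.2 344.7]
-0.006 edge [409.8 308.8] [409.9 304.9] griptop [409.4 409.8] tip [410.2 296.5] sides [442.7 340. ] [377.1 340. ]
[0.59713941 0.04711644 0.29711182] [0.61483341 0.07125233 0.165     ] tool-frame eye minus TCP mm [-22.75175366 132.08566529  19.61850039]
```

View pics/w3b.png

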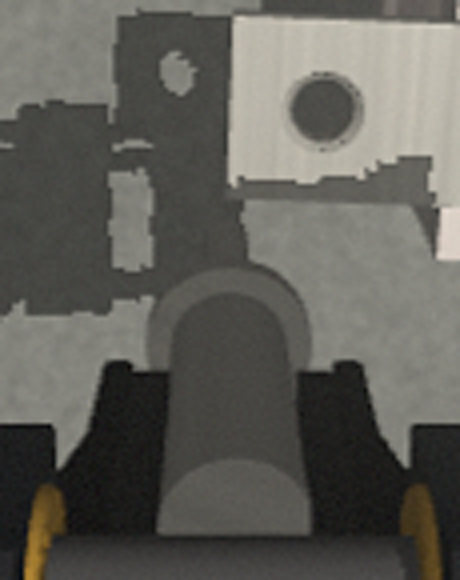

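```bash
python3 - <<'E'
from h import *
im=cv2.cvtColor(cv2.imread('pics/w3.png'),6) if 0 else eyes.capture('wrist')['image']
c=im[178:225,240:288].astype(float);c=np.clip((c-40)*3,0,255).astype(np.uint8)
cv2.imwrite('pics/w3c.png',cv2.resize(c,None,fx=12,fy=12,interpolation=cv2.INTER_NEAREST))
E
```

```text
(no output)
```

View pics/w3c.png

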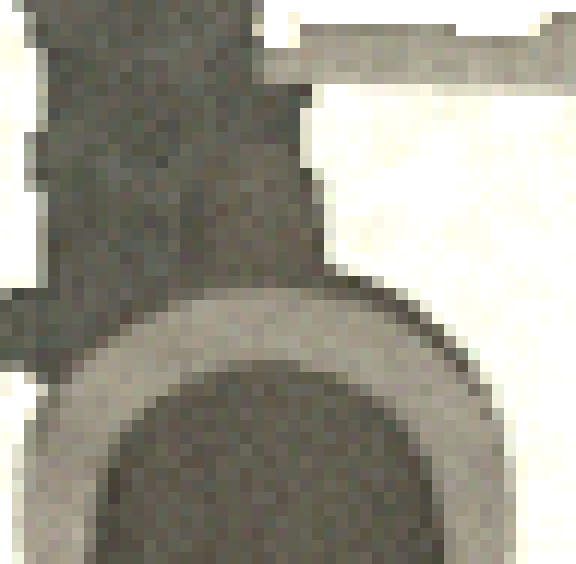

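In the stretched crop the shank tip shows at about (261,190), with the hole at (286,162.5). The pin hangs straight, offset -3 mm along tool x. I'll shift over the hole and stop with the tip 7 mm above it.

Emit:
arm_command --translation '[[-0.12,0,0.13],[-0.25,0,0.26],[-0.25,0.22,0.26],[-0.25,0.22,0.26],[-0.25,0.22,0.26]]' --rotation '[[0,0,0],[0,0,0],[0,0,0],[0,0,0],[0,0,0]]' --grip '[1,1,1,1,1]'

```text
time_s: 8.2
position: [0.6165, 0.071, 0.2794]
tcp_rot: [[0.081, -0.001, 0.997], [-0.997, 0.0, 0.081], [-0.0, -1.0, -0.001]]
force: [-0.4, -0.5, -1.2]
opening: 0.195
```

```bash
python3 - <<'E'
from h import *
s=bot.read_state();d=eyes.capture('wrist');ds=eyes.capture('scene')
print(s['time_s'],s['position'],s['opening'],s['force'])
c=cv2.resize(d['image'][150:240,210:310],(500,450),interpolation=cv2.INTER_CUBIC)
c=np.clip((c.astype(float)-30)*1.6,0,255).astype(np.uint8)
e=cv2.resize(ds['image'][90:210,250:330],(300,450),interpolation=cv2.INTER_CUBIC)
cv2.imwrite('pics/c4.png',np.hstack([c,e]))
e=np.array([.6146,.0715,.165])
for t in('pin_tip','door_eye'): print(t,[(u.round(1).tolist(),round(q,2)) for u,q in spots('wrist',t)],[(u.round(1).tolist(),round(q,2)) for u,q in spots('scene',t)])
E
```

```text
8.2 [0.61653937 0.07102882 0.27935906] 0.19499406607317327 [-0.41857764 -0.45893014 -1.23981613]
pin_tip [] [([164.8, 229.5], 0.86), ([289.2, 155.3], 0.43)]
door_eye [([257.3, 196.4], 0.58)] [([287.7, 158.4], 0.97)]
```

View pics/c4.png

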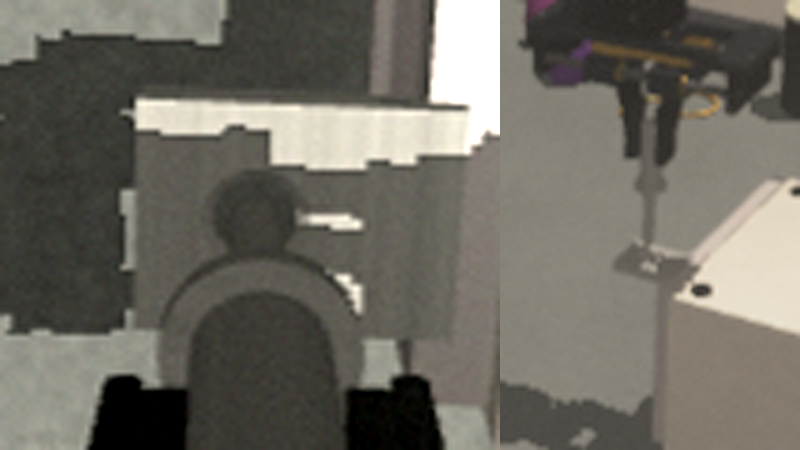

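In the wrist view (crop left) the hole ring spans columns 213–300 and is centred near 256. The shank centre is at ≈256, and its tip sits on the hole. I'll insert gently and watch the force.

Emit:
arm_command --translation '[[0,0.06,0],[0,0.12,0],[0,0.18,0],[0,0.18,0]]' --rotation '[[0,0,0],[0,0,0],[0,0,0],[0,0,0]]' --grip '[1,1,1,1]'

```text
time_s: 8.9
position: [0.6157, 0.0703, 0.2641]
tcp_rot: [[0.08, -0.002, 0.997], [-0.997, 0.0, 0.08], [-0.0, -1.0, -0.002]]
force: [0.2, -0.2, -0.9]
opening: 0.196
```

No contact force, so the tip has entered. Continuing down.

Emit:
arm_command --translation '[[0,0.13,0],[0,0.26,0],[0,0.39,0],[0,0.5,0],[0,0.5,0]]' --rotation '[[0,0,0],[0,0,0],[0,0,0],[0,0,0],[0,0,0]]' --grip '[1,1,1,1,1]'

```text
time_s: 9.4
position: [0.6153, 0.0703, 0.2232]
tcp_rot: [[0.081, -0.004, 0.997], [-0.997, 0.0, 0.081], [-0.0, -1.0, -0.004]]
force: [1.1, 0.5, -1.1]
opening: 0.199
```

```bash
python3 - <<'E'
from h import *
s=bot.read_state();d=eyes.capture('wrist');ds=eyes.capture('scene')
print(s['time_s'],s['position'],s['opening'],s['force'],s['moment'])
c=cv2.resize(d['image'][130:250,200:330],(487,450),interpolation=cv2.INTER_CUBIC)
e=cv2.resize(ds['image'][90:210,250:330],(300,450),interpolation=cv2.INTER_CUBIC)
cv2.imwrite('pics/c5.png',np.hstack([c,e]))
E
```

```text
9.4 [0.61529271 0.07033752 0.2232457 ] 0.19851951534490123 [ 1.10622843  0.48108099 -1.09358242] [-0.10679686 -0.0615114  -0.0223838 ]
```

View pics/c5.png

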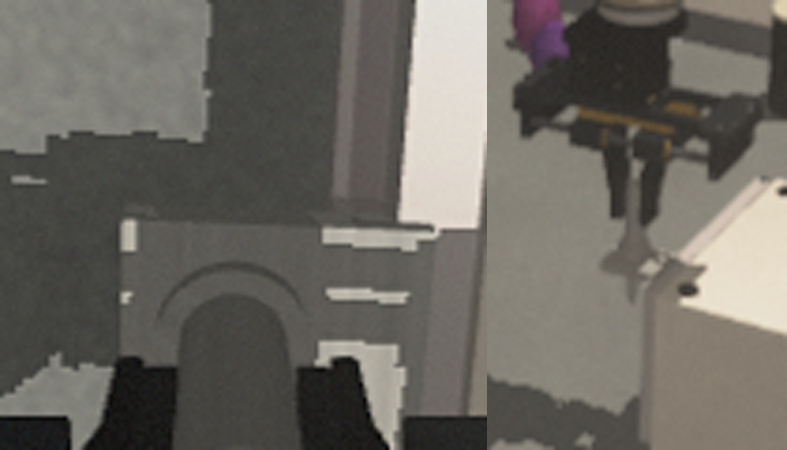

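The pin is well down: the collar is just above the lug and the force is about 1 N. That was my 12th view, so from here I use numbers only. Next I'll get the cabinet yaw and hinge, and the arc.

```bash
python3 - <<'E'
from h import *
s=bot.read_state();d=eyes.capture('wrist');dt=eyes.capture('top')
R0=np.array([[.082,-.001,.997],[-.997,-.001,.082],[.001,-1,-.001]]);s0=dict(position=[.5971,.0471,.2971],tcp_rot=R0)
im=cv2.imread('pics/w3.png')
def yaw(p,q): v=q-p; return np.degrees(np.arctan2(-v[0],v[1]))
k=.64
a=atz(d,(517*k,328*k),.16,s0);b=atz(d,(546*k,2*k),.16,s0);print('cab front edge',a,b,yaw(a,b))
a2=atz(d,(410*k,219*k),.165,s0);b2=atz(d,(409*k,290*k),.165,s0);print('lug front',yaw(b2,a2),a2,b2)
t=cv2.imread('pics/top0.png')
C=[atz(dt,p,.16) for p in((159,127),(231,123),(234.5,186.5),(160.5,187))];print(np.round(C,4).tolist(),yaw(C[1],C[0]))
# roof outline fit from top image
g=cv2.inRange(t,(150,140,140),(255,255,255))[110:200,150:245];cs=max(cv2.findContours(g,0,2)[0],key=cv2.contourArea)
B=cv2.boxPoints(cv2.minAreaRect(cs))+[150,110];W=np.array([atz(dt,p,.16) for p in B]);print(W.round(4).tolist())
for i in range(4): print(np.linalg.norm(W[i]-W[i-1]).round(4),yaw(W[i-1],W[i]).round(1))
for n in range(2):
    for c in('scene','wrist','top'): print(c,[(u.round(1).tolist(),round(q,2)) for u,q in spots(c,'door_hinge')])
print([ (u,atz(eyes.capture('scene'),u,.165)) for u,q in spots('scene','door_hinge')[:1]])
E
```

```text
cab front edge [0.66090142 0.02986131 0.16      ] [0.65084179 0.19852084 0.16      ] 3.413340338783312
lug front 3.8624370594428603 [0.59341235 0.08874451 0.165     ] [0.5960883  0.04910938 0.165     ]
[[0.8469, 0.2753, 0.16], [0.8528, 0.0372, 0.16], [0.6413, 0.0301, 0.16], [0.6469, 0.2707, 0.16]] 1.42399067859026
[[0.8478, 0.2805, 0.16], [0.8554, 0.041, 0.16], [0.6579, 0.0329, 0.16], [0.6502, 0.2687, 0.16]]
0.198 -86.6
0.2397 -178.2
0.1977 92.3
0.2359 1.9
scene [([320.7, 132.8], 0.62)]
wrist []
top [([165.8, 189.0], 0.51)]
scene [([320.7, 132.8], 0.62)]
wrist []
top [([165.8, 189.0], 0.51)]
[(array([320.7168, 132.7872]), array([0.62432653, 0.27786613, 0.165     ]))]
```

Emit:
arm_command --translation '[[-0.019,0,-0.085],[-0.041,0,-0.169],[-0.066,0,-0.252],[-0.094,0,-0.334],[-0.125,0,-0.415]]' --rotation '[[0,0.033,0],[0,0.067,0],[0,0.1,0],[0,0.133,0],[0,0.167,0]]' --grip '[1,1,1,1,1]'

```text
time_s: 10.5
position: [0.5831, 0.0775, 0.2257]
tcp_rot: [[-0.096, 0.002, 0.995], [-0.995, -0.0, -0.096], [0.0, -1.0, 0.002]]
force: [2.0, -0.8, -1.1]
opening: 0.199
```

Emit:
arm_command --translation '[[-0.019,0,-0.085],[-0.041,0,-0.169],[-0.066,0,-0.252],[-0.094,0,-0.334],[-0.125,0,-0.415]]' --rotation '[[0,0.033,0],[0,0.067,0],[0,0.1,0],[0,0.133,0],[0,0.167,0]]' --grip '[1,1,1,1,1]'

```text
time_s: 11.0
position: [0.5512, 0.0905, 0.2258]
tcp_rot: [[-0.267, 0.003, 0.964], [-0.964, -0.001, -0.267], [-0.0, -1.0, 0.003]]
force: [1.3, -1.4, -0.8]
opening: 0.198
```

```bash
cat > door.py <<'E'
from h import *
s=bot.read_state();R=np.array(s['tcp_rot']);F=np.array(s['force'])
pin=np.array(s['position'])+R@[-.003,.0,-.0005];h=np.array([.640,.268]);r=pin[:2]-h
rad=r/np.linalg.norm(r);tan=np.array([rad[1],-rad[0]])
print(s['time_s'],s['position'],'op',s['opening'],'F',F.round(2),'radial out',F[:2]@rad,'opening dir',F[:2]@tan)
print('R',np.linalg.norm(r),'theta',np.degrees(np.arctan2(-.0248,-.1945)*0+np.arctan2(-.1945,-.0248)-np.arctan2(r[1],r[0])),'toolyaw',np.degrees(np.arctan2(R[1,2],R[0,2])))
dt=eyes.capture('top')
for u,q in spots('top','door_eye')[:2]:
    e=atz(dt,u,.165);v=e[:2]-h;print('net eye',u.round(1),round(q,2),e.round(4),np.degrees(np.arctan2(-.1945,-.0248)-np.arctan2(v[1],v[0])))
E
python3 door.py
```

```text
11.0 [0.55118541 0.09049697 0.22583191] op 0.1977528461835712 F [ 1.32 -1.39 -0.77] radial out 0.6415872204073071 opening dir -1.8052313478962658
R 0.1956376969008281 theta 19.627630323029976 toolyaw -15.49379999335321
net eye [217.8 213.8] 0.59 [0.5539 0.0852 0.165 ] 17.945684548637168
```

Emit:
arm_command --translation '[[-0.019,0.01,-0.085],[-0.041,0.02,-0.169],[-0.066,0.03,-0.252],[-0.094,0.04,-0.334],[-0.125,0.05,-0.415]]' --rotation '[[0,0.033,0],[0,0.067,0],[0,0.1,0],[0,0.133,0],[0,0.167,0]]' --grip '[1,1,1,1,1]'

```text
time_s: 11.6
position: [0.5222, 0.1088, 0.2219]
tcp_rot: [[-0.43, 0.003, 0.903], [-0.903, -0.001, -0.43], [-0.0, -1.0, 0.003]]
force: [0.4, -1.8, 0.6]
opening: 0.204
```

Emit:
arm_command --translation '[[-0.019,0,-0.085],[-0.041,0,-0.169],[-0.066,0,-0.252],[-0.094,0,-0.334],[-0.125,0,-0.415]]' --rotation '[[0,0.033,0],[0,0.067,0],[0,0.1,0],[0,0.133,0],[0,0.167,0]]' --grip '[1,1,1,1,1]'

```text
time_s: 12.1
position: [0.4967, 0.1322, 0.2218]
tcp_rot: [[-0.581, 0.003, 0.814], [-0.814, -0.001, -0.581], [-0.001, -1.0, 0.003]]
force: [2.2, -1.7, -1.5]
opening: 0.192
```

```bash
python3 door.py
```

```text
12.1 [0.49667026 0.13222144 0.22183531] op 0.19214002860389928 F [ 2.23 -1.68 -1.45] radial out -0.4828963784494684 opening dir -2.7512043647587756
R 0.19458616842942328 theta 39.59733896650603 toolyaw -35.48865635033272
net eye [202.6 234. ] 0.55 [0.4908 0.1349 0.165 ] 40.98867130915585
```

Emit:
arm_command --translation '[[-0.019,0,-0.085],[-0.041,0,-0.169],[-0.066,0,-0.252],[-0.094,0,-0.334],[-0.125,0,-0.415]]' --rotation '[[0,0.033,0],[0,0.067,0],[0,0.1,0],[0,0.133,0],[0,0.167,0]]' --grip '[1,1,1,1,1]'

```text
time_s: 12.7
position: [0.4754, 0.1595, 0.2217]
tcp_rot: [[-0.713, 0.003, 0.701], [-0.701, -0.001, -0.713], [-0.001, -1.0, 0.002]]
force: [1.5, -2.1, -1.5]
opening: 0.199
```

Emit:
arm_command --translation '[[-0.006,0,-0.03],[-0.006,0,-0.03],[-0.006,0,-0.03]]' --rotation '[[0,0.01,0],[0,0.01,0],[0,0.01,0]]' --grip '[1,1,1]'

```text
time_s: 13.0
position: [0.4735, 0.1617, 0.2216]
tcp_rot: [[-0.72, 0.001, 0.694], [-0.694, -0.0, -0.72], [-0.001, -1.0, 0.001]]
force: [1.3, -1.8, 0.4]
opening: 0.198
```

```bash
python3 door.py; python3 - <<'E'
from h import *
# lug orientation & eye in wrist and scene, listed things unmoved
s=bot.read_state();d=eyes.capture('wrist');t0=cv2.imread('pics/top0.png');dt=eyes.capture('top')
for u,q in spots('wrist','door_eye'): print('wrist eye',u.round(1),round(q,2),atz(d,u,.165,s).round(4))
for u,q in spots('wrist','pin_tip'): print('wrist tip',u.round(1),round(q,2))
for n,(x,y) in dict(rock_a=(138,195),rock_b=(376,238),paint=(351,195),brush=(348,231)).items():
    sl=np.s_[y-12:y+12,x-12:x+12];print(n,'mean diff',cv2.absdiff(t0,dt['image'])[sl].mean().round(2))
g=cv2.cvtColor(d['image'],6);L=cv2.createLineSegmentDetector().detect(g)[0][:,0]
for l in L:
    if np.hypot(l[2]-l[0],l[3]-l[1])>18 and max(l[1],l[3])<240:
        a,b=atz(d,l[:2],.16,s),atz(d,l[2:],.16,s);v=b-a
        print(l.round(0),a[:2].round(3),b[:2].round(3),'yawline',(np.degrees(np.arctan2(-v[0],v[1]))%180).round(1))
E
```

```text
13.0 [0.47354415 0.16166977 0.22158975] op 0.19809552504130878 F [ 1.34 -1.76  0.37] radial out -0.1950607567984204 opening dir -2.2087543097871
R 0.1946798512388338 theta 50.482420494325616 toolyaw -46.02794819438447
net eye [193.5 239.7] 0.97 [0.4736 0.1642 0.165 ] 50.77656372412988
wrist eye [265.6 215. ] 0.58 [0.4777 0.1632 0.165 ]
rock_a mean diff 4.09
rock_b mean diff 4.64
paint mean diff 4.75
brush mean diff 5.38
[326.   1. 310. 187.] [0.59  0.226] [0.51  0.155] yawline 131.6
[492.  -1. 511.  22.] [0.655 0.16 ] [0.655 0.143] yawline 2.4
[328. 218. 351.   1.] [0.504 0.13 ] [0.6   0.216] yawline 131.6
[320. 188. 318. 218.] [0.514 0.149] [0.499 0.135] yawline 131.9
[236. 187. 235. 214.] [0.477 0.189] [0.462 0.177] yawline 131.5
[312. 189. 289. 188.] [0.51  0.153] [0.501 0.164] yawline 41.3
[240. 212. 255. 198.] [0.466 0.176] [0.48  0.175] yawline 88.3
[281. 187. 238. 186.] [0.497 0.168] [0.478 0.189] yawline 41.9
[271. 201. 251. 203.] [0.485 0.166] [0.475 0.175] yawline 50.0
[488. 131. 467. 150.] [0.612 0.101] [0.596 0.101] yawline 90.2
[469. 150. 452. 165.] [0.596 0.1  ] [0.583 
[... 778 characters left out ...]
134.0
[511. 135. 489. 131.] [0.62  0.089] [0.612 0.101] yawline 34.5
[331. 213. 328. 238.] [0.507 0.132] [0.494 0.119] yawline 132.7
[511.  37. 480.   0.] [0.651 0.137] [0.65  0.165] yawline 2.5
[353.   3. 466. 125.] [0.6   0.214] [0.604 0.114] yawline 2.2
[238. 181. 277. 182.] [0.481 0.191] [0.498 0.172] yawline 42.2
[302.   1. 290. 179.] [0.581 0.236] [0.505 0.168] yawline 131.6
[308.  46. 307.  86.] [0.568 0.216] [0.552 0.201] yawline 133.7
[305.  89. 303. 128.] [0.55 0.2 ] [0.533 0.185] yawline 132.9
[466. 122. 510.  80.] [0.605 0.116] [0.638 0.117] yawline 92.5
[302. 131. 301. 164.] [0.532 0.184] [0.516 0.17 ] yawline 133.3
[294. 179. 307.   1.] [0.507 0.166] [0.583 0.234] yawline 131.6
```

The door line measures 50.7–50.8° against the cabinet's front edge, and the pin is loaded by the spring at 2.2 N. I'll do one baseline check on the leave-alone items, then hand in.

```bash
python3 - <<'E'
from h import *
t0=cv2.imread('pics/top0.png');t=eyes.capture('top')['image'];D=cv2.absdiff(t0,t)
print('table baseline',D[140:165,280:320].mean(),D[270:290,100:130].mean())
for n,(x,y) in dict(rock_a=(138,195),rock_b=(376,238),paint=(351,195),brush=(348,231)).items():
    a=cv2.cvtColor(t0,6)[y-14:y+14,x-14:x+14].astype(np.float32);b=cv2.cvtColor(t,6)[y-14:y+14,x-14:x+14].astype(np.float32)
    print(n,'shift px',np.round(cv2.phaseCorrelate(a,b),2)if 0 else cv2.phaseCorrelate(a,b))
s=bot.read_state();print(s['time_s'],s['position'],s['opening'],np.abs(s['qvel']).max());print(bot.hand_in())
E
```

```text
table baseline 5.339 5.27
rock_a shift px ((0.0552892777230376, 0.02514926428381159), 0.9595212523142497)
rock_b shift px ((-0.02435642880639044, -0.049570041085893024), 0.9971836554341846)
paint shift px ((-0.01056656393187616, 0.04820469807607353), 0.9452092425028483)
brush shift px ((-0.005050524091853248, 0.031043685204865668), 0.9912184490097894)
13.35 [0.47308086 0.16189873 0.22145304] 0.19861569184328268 0.08216038771365616
the job is handed in; nothing more can be done
None
```

The door is open to about 50–51° and the arm is still gripping the pin and holding it there. The job is handed in at 13.35 s.

I took the smaller pin from the block and lowered it about 50 mm through the eyelet of the shut door. I then swung the door on an arc, turning the wrist with it.

**Last checks:**
- **Door angle:** the door's edge lines against the cabinet front gave 50.7°, the arm's position gave 50.5°, and the eyelet found by the network in the top camera gave 50.8°.
- **Pin:** the spring loads it with about 2.2 N, against the 2.4 N you gave, and the grip opening is steady at the pin's width. The pin's depth comes from the tool height; I had used all 12 picture views by then, so I did not look at the final pose.
- **Leave-alone items:** the rocks, paint bottle and brush show less than 0.1 px of shift in the top camera.

**What disagreed:**
- **Larger pin fell over:** the larger look-alike pin standing loose by the block toppled early on. The commanded path never came near it and I saw no contact force, but I did not see it fall, so the cause is unproven. I left it where it lies.
- **Cabinet yaw:** estimates ranged from about 1.4° to 3.9° between views, so the door angle is good to about 1°.

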